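Close up the pochade box

ROBOT

A 7-joint arm with a two-finger parallel gripper is mounted at the origin on the work surface. World frame = base frame: x ahead of the robot, y to its left, z up, the work surface at z = 0. Lengths are in m, angles in rad, forces in N, time in s.
With the tool pointing down it reaches from about 0.35 to 0.9 m from the base axis. Payload 19.9 kg.
Tool frame: the origin (TCP) lies between the finger pads; the fingertips stand 19 mm ahead of it and the grasp point (between the pads) is the TCP; z points along the fingers, y is the line along which they close (so a half turn about z gives the same grasp; the last joint's range is limited). The gripper opens to 94 mm and grips with 3 to 60 N. Pads are 16 mm wide; open, the fingers measure 119 mm over their backs; the gripper's body (75 mm by 177 mm) begins 78 mm behind the grasp point.
Start: joints at [-1.177, 0.417, -0.01, 1.614, 0.005, 1.111, -0.053], TCP at [0.263, 0.567, 0.224] pointing down, gripper open.
Joint ranges: [-2.81, 2.81], [-0.39, 2.02], [-1.27, 1.25], [0.06, 2.57], [-1.19, 4.33], [0.19, 2], [-2.82, 2.82]. Speed limits (rad/s): [1.89, 1.89, 2.39, 2.39, 3.01, 3.01, 3.01].

INTERFACE

Orientations are given as a 3x3 rotation matrix whose columns are the frame's x, y, z axes.
In Python, from rig import robot gives the robot as it stands. Calls block until the motion is done:
- robot.move_ptp(position, orientation): joint-space move of the TCP to a pose.
- robot.move_linear(position, velocity=0.15, frame=None, threshold=None): straight line of the TCP; frame=None keeps the orientation; velocity is the mean speed in m/s. With threshold (N) it stops when the force on the tool has changed by that much, and returns True; else False.
- robot.goto_joints(angles): joint-space move.
- robot.gripper_to(opening): finger opening in m; the grip force is fixed at half the most; returns when the fingers have stopped.
- robot.pause(seconds).
- robot.ik(position, orientation): joint angles nearest the present ones, or None.
- robot.get_state(): the state.
- robot.grab_frame(name): name is "side" or "top" or "wrist"; returns the picture (480x640x3 uint8, red, green, blue); there is no depth.
- robot.camera_info(name): a dict with "fx", "fy", "cx", "cy" (pixels), "dist" ([k1, k2, p1, p2, k3] as OpenCV has them; the pictures are not rectified), "rvec" (rotation vector, rad) and "tvec" (3), from world to camera coordinates, as OpenCV has them. Camera axes: x right, y down, z forward; pixel columns grow to the right and rows downward; lengths in m; the calibration is good to about 2 mm. A picture is of the moment at which its call begins: read the wrist's pose just before it. camera_info takes no time and is no camera call; for the wrist camera it gives the pose at the moment of the call.
A pose or a line that the arm cannot do raises robot.PlanningError and nothing moves.
- robot.sign_off(): hands the job in; it is judged then, once.
The state is a dict: "time": time; "qpos": joint angles; "joint_vel": joint speeds; "effort": joint torques, N m; "ee_pos": TCP position; "tool_rot": TCP orientation; "force": force on the tool from outside, world axes, zero at the start; "moment": the same for the moment, N m; "opening": finger opening in m; "grasp_force": force on a finger pad.
Only numpy, scipy, OpenCV 4.12 (cv2) and the standard library are available. Lean on these libraries where they do the work, as an engineer would, in place of code of your own. Each camera call takes 0.05 s, during which the arm holds its last target. There are 200 camera calls.

TASK

The painter has finished: close up the wooden pochade box on the bench by pushing its front drawer fully home and swinging its lid down until it is fully shut, in either order, with the fingers alone. Move both gently, without slamming them. Nothing is to be picked up: do not lift or tip the box or shove it more than about 3 cm along the bench, leave the paint tubes in it, and leave everything else on the bench where it is.

Things in the scene. Friction and masses are not known exactly. Their poses are not given: they have to be found in the camera images.
- box: Wooden pochade (painter's) box, loose on four rubber feet, 3 to 4 kg in all. Body 220 mm deep (its x) by 300 mm wide (its y), top rim 75 mm above the bench. Origin: centre of its underside, on the bench. Front with the drawer: -x side; back with the hinges: +x side; z up. Above the drawer is an open paint well, its floor 49 mm above the bench. A carrying handle stands out 21 mm from the +y end.
- drawer (a joint): The drawer low in the box's front, how far it is out in m: 0 fully home, flush with the box; 0.13 its stop; it slides out along the box's -x. Its front is 280 mm wide and 30 mm high (12 to 42 mm above the bench). It slides with about 1.5 N of friction and stays where it is left. At the start it is 0.05 to 0.11 out.
- knob (a point): Centre of the outer face of the drawer's wooden knob: 22 mm in diameter, standing 20 mm out from the middle of the drawer's front, 27 mm above the bench; moves with the drawer.
- lid (a joint): The lid's angle in rad: 0 is shut flat on the rim, 1.57 stands straight up, 1.9 is its stop, leaning back beyond the hinge. A stiff torque hinge (about 0.65 N m of friction) holds it at any angle, so it neither falls nor springs: 1 to 4 N at its free edge swings it shut. At the start it is 1.15 to 1.75.
- hinge (a point): Middle of the lid's hinge line, at the top of the box's back wall: 110 mm from the box's origin along its +x, 75 mm up. The hinge line runs along the box's y.
- lid_edge (a point): Middle of the lid's free edge, on its outer face (the face that is on top when it is shut, and that faces away from the box's front when it stands up): 220 mm from the hinge line across the lid. The lid is 220 by 300 mm and 18 mm thick, all on the outer side of the hinge line, so shut its top is 93 mm above the bench.
- tube_a: A paint tube, about 95 mm long and 22 mm thick, lying loose in the rack at the back of the box's paint well, near its -y end. Origin: middle of its underside; x along the tube, to the cap.
- tube_b: The same sort of tube, lying in the rack near the box's +y end.
- tin: A tin, 80 mm in diameter, 108 mm high, upright. It or the roll of tape stands beside the open drawer, off the box's +y end; the other stands farther to the robot's left. Origin: centre of its underside.
- tape: A roll of masking tape lying flat, 96 mm in diameter, 24 mm high. Origin: centre of its underside.
- brush_jar: A glass jar, 80 mm in diameter, 110 mm high, with brushes standing out to about 240 mm high and 65 mm from its axis. Origin: centre of its underside.
- knife: A palette knife about 200 mm long lying flat on the bench. Origin: near its middle, on the bench.
- staple_gun: A staple gun, 170 mm long, about 100 mm high, standing inside the stretched frame. Origin: centre of its underside.
- frame: A stretched canvas lying face down, fixed, 460 by 320 mm, 28 mm high, on the robot's right behind the box's lid. Origin: centre of its underside.
Mind the look-alikes: they are no part of the job. Leave any red look-alike of the tube_b alone. What is shaped like the tube_a but purple is not meant.

How it is judged:
At the end, for the whole second after the job is handed in: The drawer is home (within 4 mm), the lid is shut (within 0.025 rad, 5 mm at its edge), the box stands flat and still on the bench within 35 mm of where it was, both tubes lie in the box's rack, and the other loose things are within 20 mm of where they were (value of joint drawer below 0.004 m and value of joint lid below 0.025 rad and linear speed of box below 0.01 m/s and distance of box from where it was at the start of the episode below 0.035 m and angle between box's own z axis and vertical below 0.05 rad and height (world z) of tube_a between 0.045 and 0.075 m and horizontal distance between each of tube_a, tube_b and hinge below 0.115 m and height (world z) of tube_b between 0.045 and 0.075 m and distance of each of tin, tape, brush_jar, knife, staple_gun from where it was at the start of the episode below 0.02 m); the robot touches nothing.
It fails at once if the box is lifted, tipped or shoved more than 35 mm along the bench (height (world z) of box above 0.012 m or angle between box's own z axis and vertical above 0.12 rad or distance of box from where it was at the start of the episode above 0.035 m).
It fails at once if the drawer is slammed (faster than 0.4 m/s) (velocity of joint drawer below -0.4 m/s).
It fails at once if the lid is slammed (faster than 2.5 rad/s) (velocity of joint lid below -2.5 rad/s).
It fails at once if the arm or the gripper's body, not the fingers, pushes on the box, its drawer or its lid (over 3 N) (contact force between the arm and box above 3 N).
It fails at once if a tube is lifted out of the box, or the tin, tape, jar of brushes, palette knife or staple gun is moved more than 20 mm (height (world z) of any of tube_a, tube_b above 0.08 m or distance of any of tin, tape, brush_jar, knife, staple_gun from where it was at the start of the episode above 0.02 m).
It also fails if it takes over 56 s, if anything falls off the work surface, if the arm or the gripper's body presses on something with over 40 N, if the wrist force passes 120 N, or if a joint passes its speed limit or range.

## Working session

There is one attempt and no reset: what is moved stays moved. The work goes in short steps, each a Python script; the robot and the scene stay as the last script left them, time stands still between calls to the robot, and variables do not carry over. Pictures are saved under pics/ and viewed, at most 10 in all, crops included, and the job is handed in when it is done.

```bash
mkdir -p pics; ls; python3 - <<'E'
from rig import robot
import cv2
for n in("top","side"):
    cv2.imwrite(f"pics/{n}0.png",robot.grab_frame(n)[:,:,::-1])
    c=robot.camera_info(n);print(n,c)
E
```

```text
pics
top {'fx': 555.8664064040748, 'fy': 555.8664064040748, 'cx': 323.95692554262155, 'cy': 234.43393910119045, 'dist': array([-0.13757831,  0.        ,  0.        ,  0.        ,  0.        ]), 'rvec': array([ 2.20686237, -2.16136116,  0.09020882]), 'tvec': array([-0.00182545,  0.55878304,  1.53981453])}
side {'fx': 473.3493621393047, 'fy': 473.3493621393047, 'cx': 321.3202056560625, 'cy': 236.69757541665695, 'dist': array([-0.10765305,  0.        ,  0.        ,  0.        ,  0.        ]), 'rvec': array([ 2.10664296, -1.4628135 ,  0.48952164]), 'tvec': array([-0.21442775,  0.46970675,  0.92993698])}
```

View pics/top0.png

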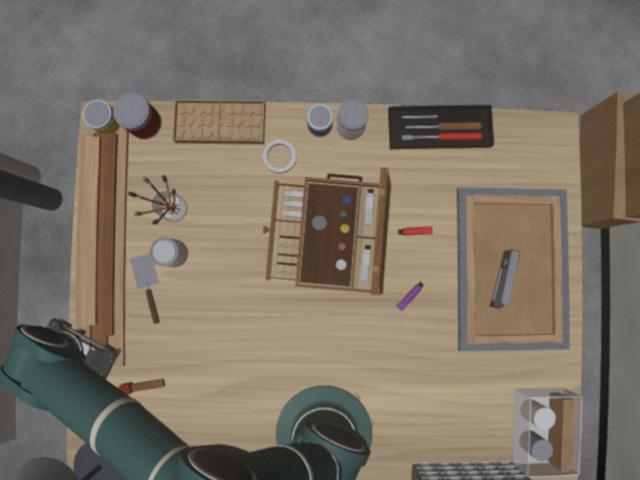

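View pics/side0.png

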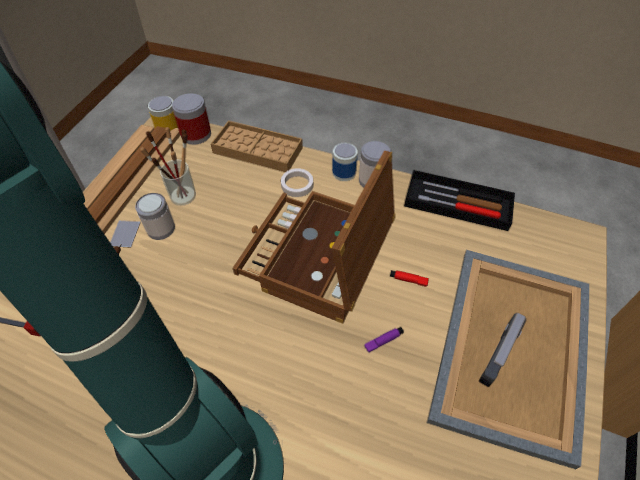

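The top view shows the open box at about (330,235). Its drawer front is on the left at (270,230), which is world +y, with the knob at (266,230). The handle is at (345,177) and the lid stands at (383,230). Possible look-alikes: the box with tubes in its rack at (369,205) and (365,262), the loose red tube at (415,231), the loose purple tube at (410,296), and the roll of tape at (280,156), which is near the drawer. I choose the box with the drawer and check it in a close crop.

```bash
python3 - <<'E'
import cv2
a=cv2.imread("pics/top0.png")[130:310,250:450]
cv2.imwrite("pics/c1.png",cv2.resize(a[:, :160],None,fx=4.4*.75,fy=3.3,interpolation=cv2.INTER_CUBIC))
b=cv2.imread("pics/side0.png")[140:330,225:415]
cv2.imwrite("pics/c2.png",cv2.resize(b,None,fx=3,fy=3,interpolation=cv2.INTER_CUBIC))
E
```

```text
(no output)
```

View pics/c1.png

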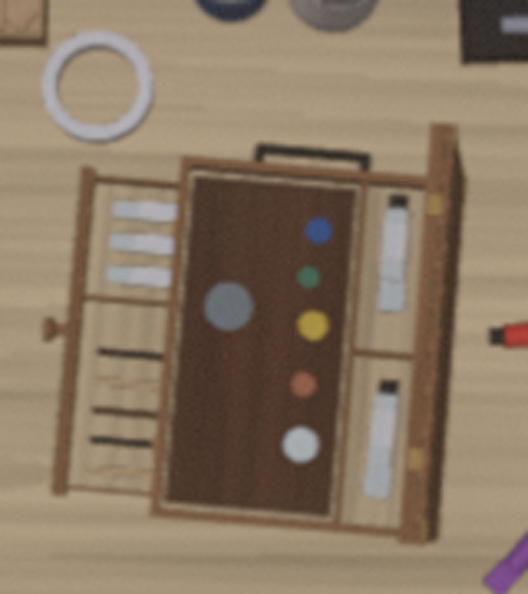

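View pics/c2.png

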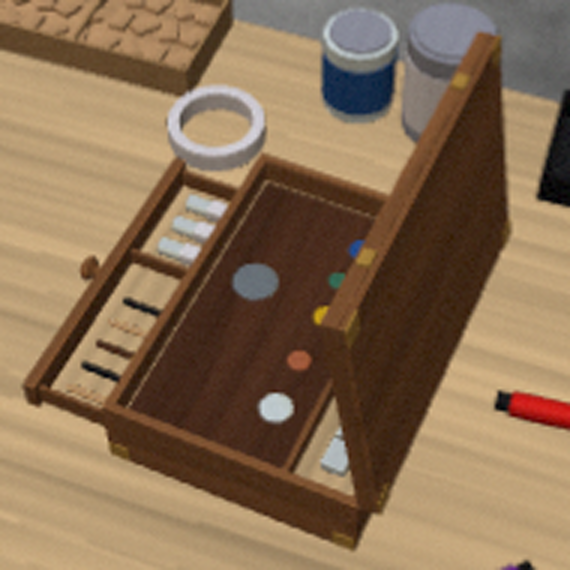

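The crops confirm the choice: the wooden box with its brass-cornered lid leaning slightly forward, and both grey tubes in the rack. Next I measure it.

```bash
cat > h.py <<'E'
import numpy as np,cv2
from rig import robot
def ray(n,p):
    c=robot.camera_info(n);K=np.array([[c["fx"],0,c["cx"]],[0,c["fy"],c["cy"]],[0,0,1]])
    R=cv2.Rodrigues(np.array(c["rvec"]))[0]
    u=cv2.undistortPoints(np.array([[p]],float),K,np.array(c["dist"]))[0,0]
    return -R.T@np.array(c["tvec"]),R.T@np.array([u[0],u[1],1])
def onz(n,p,z):
    o,d=ray(n,p);return o+d*(z-o[2])/d[2]
def tri(p,q):
    o,d=ray("top",p);a,b=ray("side",q)
    s=np.linalg.lstsq(np.c_[d,-b],a-o,rcond=None)[0]
    P,Q=o+s[0]*d,a+s[1]*b
    return (P+Q)/2,np.linalg.norm(P-Q)
T=lambda x,y:((x+.5)/3.3+249.5,(y+.5)/3.3+129.5)
S=lambda x,y:((x+.5)/3+224.5,(y+.5)/3+139.5)
E
python3 - <<'E'
from h import *
np.set_printoptions(precision=4,suppress=True)
A,B=onz("top",T(184,157),.075),onz("top",T(153,514),.075)
print("rim",A,B,np.linalg.norm(A-B))
A2,B2=onz("side",S(265,155),.075),onz("side",S(108,407),.075); print("rim side",A2,B2)
D,E_=onz("top",T(81,168),.042),onz("top",T(52,493),.042)
print("drawer",D,E_,np.linalg.norm(D-E_))
print("knob",onz("top",T(44,328),.027),onz("side",S(88,268),.027))
F,e1=tri(T(457,125),S(500,42));G,e2=tri(T(427,541),S(357,320))
print("lid",F,e1,G,e2,np.linalg.norm(F-G))
v=(A-B)/np.linalg.norm(A-B);v[2]=0
x=np.array([v[1],-v[0],0]);print("yhat",v,"xhat",x)
O=(A+B)/2+x*.11;O[2]=0;print("origin",O)
print("drawer out",-(((D+E_)/2-O)@x)-.11)
H=O+x*.11+[0,0,.075]
for P in(F,G,(F+G)/2):
    r=P-H;a=-r@x;b=r[2];print("lidpt",a,b,np.hypot(a,b), np.arctan2(b,a)-np.arctan2(.018,.22))
for n,p in(("tape",(280,156)),):print(n,onz("top",p,.024))
s=robot.get_state();print(s["time"],s["tool_rot"])
E
```

```text
rim [0.7106 0.0641 0.075 ] [0.4151 0.0825 0.075 ] 0.29606422288698064
rim side [0.7106 0.0605 0.075 ] [0.4155 0.08   0.075 ]
drawer [0.7054 0.1523 0.042 ] [0.4302 0.1689 0.042 ] 0.27565786385036417
knob [0.5698 0.1811 0.027 ] [0.569  0.1764 0.027 ]
lid [ 0.6998 -0.1375  0.2872] 0.00011911108501508402 [ 0.4046 -0.1205  0.3023] 0.005286412152543431 0.296058660054314
yhat [ 0.9981 -0.0624  0.    ] xhat [-0.0624 -0.9981  0.    ]
origin [ 0.556  -0.0365  0.    ]
drawer out 0.08742937657775561
lidpt 0.01818661996237162 0.2122097458546413 0.21298762729639295 1.4036677276318346
lidpt 0.016712606315841653 0.22729213590346603 0.22790573984309387 1.4157628807826854
lidpt 0.01744961313910665 0.21975094087905367 0.22044265697893822 1.4099199331114949
tape [0.7797 0.1395 0.024 ]
0.1 [[-0.9069  0.4212 -0.0004]
 [ 0.4212  0.9069 -0.0011]
 [-0.0001 -0.0011 -1.    ]]
```

```bash
cat >> h.py <<'E'
np.set_printoptions(precision=4,suppress=True)
v=np.array([.9981,-.0624,0]);xh=np.array([-.0624,-.9981,0]);zh=np.array([0,0,1.])
O=np.array([.556,-.0365,0]);H=O+.11*xh+.075*zh
def rot(s): return np.c_[np.cross(s*v,-zh),s*v,-zh]
def lidp(th,s=.195,dz=0):
    return H+s*(-np.cos(th)*xh+np.sin(th)*zh)+.018*(np.sin(th)*xh+np.cos(th)*zh)+.008*xh+(.019+dz)*zh
E
python3 - <<'E'
from h import *
k=O-xh*.275+zh*.032
for s in(1,-1):
    for p in(k+zh*.12,k,O-xh*.135+zh*.032,lidp(1.7,dz=.13),lidp(1.7),lidp(.8),lidp(0)): print(s,p,robot.ik(p,rot(s)))
E
```

```text
1 [0.5732 0.238  0.152 ] [-0.7169  0.5057  0.368   1.7017 -0.2124  0.9736 -0.3334]
1 [0.5732 0.238  0.032 ] [-0.6743  0.6644  0.3129  1.7607 -0.2791  0.7601 -0.2826]
1 [0.5644 0.0982 0.032 ] [-0.5925  0.6296  0.477   1.8894 -0.4209  0.7229  0.0646]
1 [ 0.546  -0.1972  0.4151] [-0.3806  0.2996  0.8827  1.47   -0.231   1.4804  0.4385]
1 [ 0.546  -0.1972  0.2851] [-0.3992  0.3974  0.9124  1.6779 -0.3308  1.2302  0.5253]
1 [ 0.5563 -0.0316  0.2464] [-0.5155  0.3193  0.6389  1.7775 -0.2101  1.1136  0.1302]
1 [0.5608 0.0404 0.112 ] [-0.5559  0.4943  0.5491  1.8834 -0.3342  0.8556  0.0997]
-1 [0.5732 0.238  0.152 ] [-0.2974  0.4909 -0.1941  1.686   0.11    0.9753  2.5482]
-1 [0.5732 0.238  0.032 ] [-0.2645  0.6544 -0.2404  1.7453  0.2104  0.767   2.47  ]
-1 [0.5644 0.0982 0.032 ] [-0.0981  0.5828 -0.1635  1.8719  0.1399  0.6979  2.7367]
-1 [ 0.546  -0.1972  0.4151] [-0.5016  0.3597  1.0843  1.473  -0.3172  1.4984 -2.6254]
-1 [ 0.546  -0.1972  0.2851] [-0.5011  0.4667  1.0861  1.6804 -0.4315  1.2597 -2.5271]
-1 [ 0.5563 -0.0316  0.2464] [-0.8203  0.4586  1.0872  1.7853 -0.4401  1.168  -2.8009]
-1 [0.5608 0.0404 0.112 ] [ 0.6663  0.7112 -1.0858  1.843   0.728   1.0509  2.3655]
```

```bash
python3 - <<'E'
from h import *
k=O-xh*.275+zh*.032
robot.gripper_to(0)
p=np.array(robot.get_state()["ee_pos"]);robot.move_linear(p+zh*.08,.2)
robot.move_ptp(k+zh*.25,rot(1))
robot.move_linear(k,.15)
print(robot.get_state()["time"],robot.get_state()["opening"])
r=robot.move_linear(O-xh*.150+zh*.032,.05,threshold=8)
s=robot.get_state();print(r,s["ee_pos"],s["force"])
if not r:
    r=robot.move_linear(O-xh*.128+zh*.032,.02,threshold=8)
    s=robot.get_state();print(r,s["ee_pos"],s["force"])
print("axis dist",-(np.array(s["ee_pos"])-O)@xh,s["time"])
cv2.imwrite("pics/top1.png",robot.grab_frame("top")[150:330,230:430,::-1].repeat(3,0).repeat(3,1))
E
```

```text
5.5417 0.00029492857305778847
False [0.5654 0.1133 0.032 ] [ 0.1033  0.7908 -0.4584]
True [0.5648 0.1069 0.0318] [0.737  0.5882 1.3254]
axis dist 0.1437062351193479 8.725
```

View pics/top1.png

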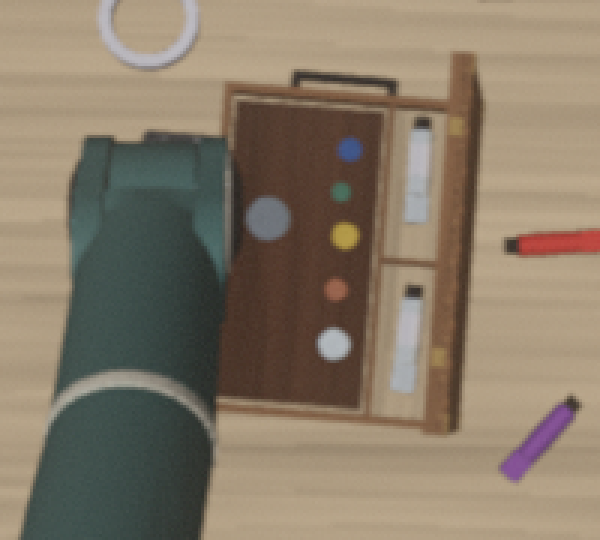

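The gripper is at the drawer front (about (150,200) in the crop) and the box has not visibly moved. The stop came 6 mm earlier than predicted, so I push again to confirm the drawer is home.

```bash
python3 - <<'E'
from h import *
p=np.array(robot.get_state()["ee_pos"])
for th in(10,12):
    r=robot.move_linear(p+xh*.015,.015,threshold=th)
    s=robot.get_state();print(r,-(np.array(s["ee_pos"])-O)@xh,s["force"],s["time"])
robot.move_linear(O-xh*.19+zh*.032,.1)
robot.move_linear(O-xh*.22+zh*.38,.25)
robot.move_ptp(O+xh*.02+zh*.46,rot(1))
robot.move_ptp(lidp(1.75,dz=.15),rot(1))
f=robot.grab_frame("top")
cv2.imwrite("pics/side1.png",robot.grab_frame("side")[100:350,180:430,::-1].repeat(2,0).repeat(2,1))
print(robot.get_state()["time"],robot.get_state()["ee_pos"])
E
```

```text
True 0.14372399146415712 [1.0981 1.784  1.9197] 9.1417
True 0.14368925124381243 [0.8145 1.6968 2.2401] 9.5167
13.4333 [ 0.5461 -0.2048  0.4324]
```

View pics/side1.png

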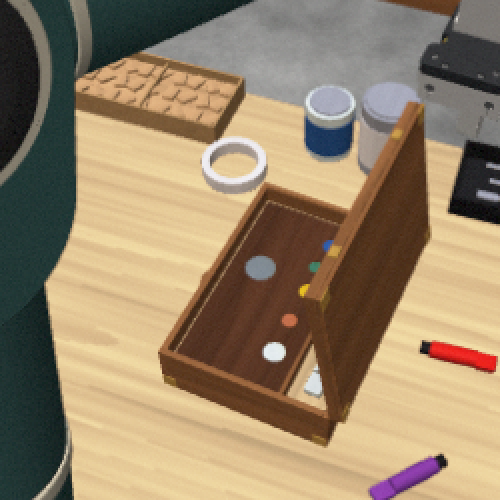

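The drawer is home: its front is flush and the stop is hard and repeatable. The lid still stands at about (370,250) with the tape undisturbed. Now I swing the lid down.

```bash
python3 - <<'E'
from h import *
robot.move_linear(lidp(1.7),.15)
for th in np.arange(1.6,.05,-.1):
    r=robot.move_linear(lidp(th),.06,threshold=15)
    s=robot.get_state();print(round(th,2),r,s["force"],s["time"])
    if r: break
else:
    r=robot.move_linear(lidp(0,dz=-.006),.03,threshold=12)
    s=robot.get_state();print(r,s["ee_pos"],s["force"],s["time"])
E
```

```text
1.6 False [ 0.7045 -0.2936 -0.3984] 15.0417
1.5 False [ 0.1249 -0.4585  0.0139] 15.5167
1.4 False [-0.6893  0.1483 -0.0638] 15.9917
1.3 False [ 0.2376 -0.808   0.219 ] 16.4667
1.2 False [ 0.2355 -0.0839  0.3801] 16.9417
1.1 False [ 0.2672 -0.7681  0.0317] 17.4167
1.0 False [-0.4579 -0.716   0.2792] 17.8917
0.9 False [-0.4123  0.1628 -0.0666] 18.3667
0.8 False [-0.2352 -1.0831 -0.2425] 18.8417
0.7 False [-0.647  -0.5524  0.5266] 19.3167
0.6 False [0.3675 0.275  0.2181] 19.7917
0.5 False [ 0.09   -0.0953  0.0552] 20.2667
0.4 False [-0.2561  0.1085  0.1638] 20.7417
0.3 False [-0.5678  0.485   0.4527] 21.2167
0.2 False [-0.1653 -0.4622 -0.0373] 21.6917
0.1 False [-0.151   1.3095 -0.2985] 22.1667
True [0.5609 0.0398 0.1121] [-3.9181  0.4543 14.7862] 22.8167
```

```bash
python3 - <<'E'
from h import *
robot.move_linear(lidp(0,dz=-.01),.02,threshold=15)
s=robot.get_state();print(s["ee_pos"],s["force"])
robot.move_linear(lidp(0,dz=.2),.12)
robot.move_ptp([.3,.45,.4],rot(1))
for n,a in(("top",(slice(130,310),slice(230,430))),("side",(slice(140,340),slice(180,400)))):
    cv2.imwrite(f"pics/{n}2.png",cv2.resize(robot.grab_frame(n)[a][:,:,::-1],None,fx=3,fy=3,interpolation=cv2.INTER_CUBIC))
print(robot.get_state()["time"])
E
```

```text
[0.5609 0.0398 0.1122] [-4.3389 -0.7089 12.164 ]
26.7333
```

View pics/top2.png

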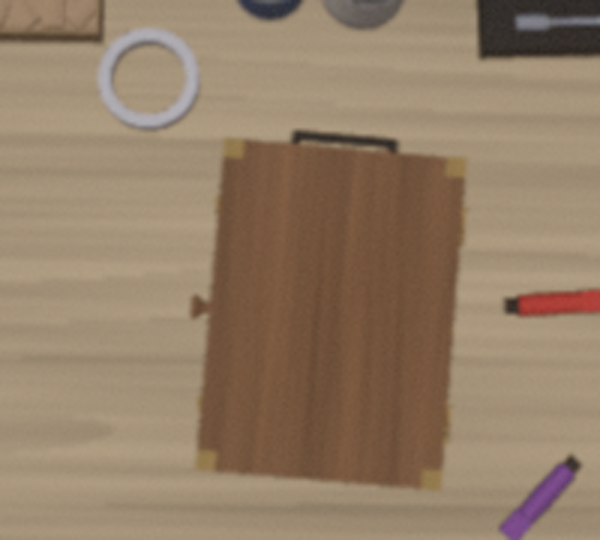

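View pics/side2.png

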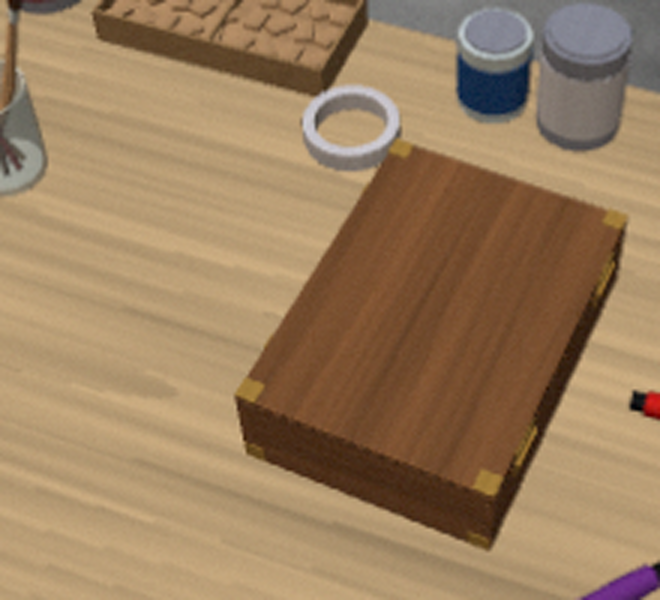

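The lid lies flat and only the knob shows at the front, at (198,306) in the top crop. I check where the knob is and how far the box has moved before handing in.

```bash
python3 - <<'E'
from h import *
q=lambda x,y:((x+.5)/3+229.5,(y+.5)/3+129.5)
f=lambda P:((P-O)@xh,(P-O)@v)
print("knob",f(onz("top",q(191,306),.03)))
for c in((224,139),(466,159),(440,489),(196,469)): print(f(onz("top",q(*c),.093)))
E
```

```text
knob (np.float64(-0.13234697693921002), np.float64(-0.0002512057551386955))
(np.float64(-0.11243680945952368), np.float64(0.1479101633653796))
(np.float64(0.1068124927675548), np.float64(0.14825147337075037))
(np.float64(0.1058120525525814), np.float64(-0.14937102711225939))
(np.float64(-0.11180898159663481), np.float64(-0.14953180449174902))
```

```bash
python3 -c "
from rig import robot
print(robot.sign_off())"
```

```text
the job is handed in; nothing more can be done
None
```

The box is closed and the job is handed in: the drawer is fully home and the lid is shut flat, both pushed slowly with the fingertips. By my camera measurements the box moved no more than about 3 mm; the sign-off returned no verdict.

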